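Load the jar vacuum station and hold its pump dial

ROBOT

A 7-joint arm with a two-finger parallel gripper is mounted at the origin on the work surface. World frame = base frame: x ahead of the robot, y to its left, z up, the work surface at z = 0. Lengths are in m, angles in degrees, forces in N, time in s.
With the tool pointing down it reaches from about 0.35 to 0.9 m from the base axis. Payload 19.9 kg.
Tool frame: the origin (TCP) lies on the centre line of the jaws, within the pads' length; the fingertips stand 14 mm ahead of it and the grasp point (between the pads) lies 5 mm behind it (env.tip_extent is the distance from the TCP to the fingertips, in m); z points along the fingers, y is the line along which they close (so a half turn about z gives the same grasp; the last joint's range is limited). The gripper opens to 85 mm and grips with 20 to 120 N. Pads are 22 mm wide; open, the fingers measure 114 mm over their backs; the gripper's body (76 mm by 85 mm) begins 54 mm behind the grasp point. The pads swing forward as they close: fully open they stand 13 mm farther back than shut.
Start: joints at [65.976, 23.915, -0.59, 92.452, 0.269, 63.638, -3.037], TCP at [0.231, -0.581, 0.245] pointing down, gripper open.
Joint ranges: [-161.28, 161.28], [-22.2, 115.67], [-73.04, 71.86], [3.21, 147.25], [-68.34, 248.33], [10.77, 114.83], [-161.83, 161.83]. Speed limits (degrees/s): [108.29, 108.29, 136.94, 136.94, 172.46, 172.46, 172.46].

INTERFACE

Orientations are given as [roll, pitch, yaw] about the fixed x, y, z axes, in that order (R = Rz(yaw) Ry(pitch) Rx(roll)).
In Python, from plant import env, grab_frame, camera_model, hand_in, spot_in gives the robot as it stands. The module is installed in compiled form; this text tells all that it offers.
- The arm moves only by the shell command python3 -m inch 'ROWS' [OPENING] [FORCE]. ROWS is JSON, a list of rows, each a list of 4 numbers: the shift along the tool's x, y, z normalised to -1 to 1, where 1 is 0.08 m, then the turn about the tool's z normalised to -1 to 1, where 1 is pi/4 rad. In form: [[dx, dy, dz, turn], ...]. A call has 1 to 5 rows; each row shifts and turns the commanded pose from where the row before left it, along the tool's axes as they then stand; what a row does not reach is not made up. A row lasts 1/12 s, in which the tool goes at most 41.7 mm and 7.16 degrees, less where a joint would pass 70% of its speed; a pose out of reach is approached as far as the arm can. A call with a number of a shift or a turn outside -1 to 1 is refused whole. A call with a gripper value outside its range is refused whole. OPENING is the opening, from -1 (shut) to 1 (fully open), set as the call begins (- or left out, the last holds). The fingers move at their own pace and stop on an object; FORCE is the grip in N (left out, the last holds). Time passes only in rows, so rows that do not move let the fingers close. It gives the time, the measured TCP pose, the force, the opening and the grip force at its end, in the units of the state.
- env.get_state(): the state, without advancing time (a new reading comes with each control period).
- grab_frame(name): name is "scene" or "top" or "wrist"; returns (picture, depth): 400x640x3 uint8, red, green, blue; 400x640 float32, m along the optical axis (not along the pixel's ray), 0 where there is no reading.
- camera_model(name): a dict with "mtx" (3x3 intrinsics, pixels), "R" (3x3) and "t" (3): a world point X has camera coordinates R X + t; the wrist camera has in their place "mount" (4x4, takes a point from camera to tool coordinates, whose origin is the TCP and whose axes are the flange's). Camera axes: x right, y down, z forward; pixel columns grow to the right and rows downward; lengths in m; the calibration is good to about 2 mm. The wrist camera is an equidistant fisheye: a pixel r from the principal point sees the ray r / f radians off the axis. A picture is of the moment at which its call begins: read the wrist's pose just before it. camera_model takes no time and is no camera call.
- hand_in(): hands the job in; it is judged then, once.
Trained networks look in the newest picture that a camera, given by its name, has taken for a name from the list of things; names that differ only in an ending like _2 or _b are one class to them, and where a whole thing is asked for, a point or a joint stands for the part that bears it (a point fixed in the world has none). Each returns a list of dicts, best first, with "confidence" (0 to 1); they miss things now and then, are a little off and sometimes report something else, mostly with a low value. They report only what shows in the picture. A call takes as long as a camera call. They do not tell look-alikes from the thing itself.
- spot_in(camera, target): "xy" ([column, row] in pixels, amid what is visible of it).
The state is a dict: "clock": time; "qpos": joint angles; "qd": joint speeds; "effort": joint torques, N m; "eef_pos": TCP position; "tool_rot": TCP orientation; "ft_force": force on the tool from outside, world axes, zero at the start; "torque": the same for the moment, N m; "gripper_width": opening from 0.0 (shut) to 1.0 (fully open); "grip_force": force on a finger pad.
Only numpy, scipy, OpenCV 4.12 (cv2) and the standard library are available. Lean on these libraries where they do the work, as an engineer would, in place of code of your own. Each camera call takes 0.05 s, during which the arm holds its last target. There are 200 camera calls.

TASK

Two blue spice jars stand on the counter, one wide and one narrow: set each down, without dropping it, fully home and upright in the free well of its matching row on the vacuum station (wide jar in the row of wide wells, narrow jar in the row of narrow wells). Then turn the orange spring-return dial clockwise past its first two notches to the third (the orange dot) and finish holding it there with the fingers, since the pump runs only while it is held. Leave the jars already in the station and everything else on the counter alone.

Things in the scene. Friction and masses are not known exactly. Their poses are not given: they have to be found in the camera images.
- sealer: Vacuum station, fixed: grey block, black dial panel at its -y end, 210 x 330 x 50 mm (x, y, z). Origin: centre of its underside, z up. Four wells 18 mm deep (floor 32 mm above the counter, rim chamfer 2 mm): wide row, 62 mm across, at x = -50 mm, y = 0 and 100; narrow row, 48 mm across, at x = +50, y = 0 and 100. One of each row is taken. Dial axis at x = 0, y = -115 mm.
- free_wide (a point): Centre of the floor of the free wide well, marked by a green disc.
- free_narrow (a point): Centre of the floor of the free narrow well, marked by a green disc.
- jar_wide: Upright glazed blue pot with a black seal and a pale wood lid, 56 mm in diameter, 90 mm tall in all (blue body up to 68 mm, lid from 72 mm, nearly as wide as the body), about 260 g. Origin: centre of its underside, z up. Stands loose on the counter, to be loaded in the free wide well.
- jar_narrow: Upright glazed blue pot with a black seal and a pale wood lid, 42 mm in diameter, 90 mm tall in all (blue body up to 68 mm, lid from 72 mm, nearly as wide as the body), about 160 g. Origin: centre of its underside, z up. Stands loose on the counter, to be loaded in the free narrow well.
- seated_wide: Upright glazed blue pot with a black seal and a pale wood lid, 56 mm in diameter, 90 mm tall in all (blue body up to 68 mm, lid from 72 mm, nearly as wide as the body), about 260 g. Origin: centre of its underside, z up. Already in a wide well; leave it.
- seated_narrow: Upright glazed blue pot with a black seal and a pale wood lid, 42 mm in diameter, 90 mm tall in all (blue body up to 68 mm, lid from 72 mm, nearly as wide as the body), about 160 g. Origin: centre of its underside, z up. Already in a narrow well; leave it.
- dial (a joint): Angle of the dial, rad: 0 at rest, grows clockwise seen from above. Notches at 0.4, 0.8, 1.2 (dots of growing size, the third orange); it stops at 1.28. A spring always drives it back to 0, from the notches too: 0.06 N m at rest to 0.14 N m at the third, plus clicks of up to about 0.05 N m.
- dial_grip (a point): On the dial's upright axis at the height to grip, 87 mm above the counter. The dial: an orange bar 50 mm long, 14 mm thick, 64 to 98 mm above the counter, on a grey disc 52 mm across. At rest the bar lies along the station's x axis, its white mark towards +x. The point's x axis runs along the bar and turns with it.
- mug: Yellow mug, 78 mm across, 90 mm tall; bystander.
- tin: Red tin, 60 mm across, 60 mm tall; bystander.
- bowl: White bowl, 90 mm across, 40 mm tall; bystander.
- spoon: Wooden spoon, 220 mm long, lying; bystander.
- oil: Green glass oil bottle, 60 mm across, 170 mm tall; bystander.
- mill: Dark wood pepper mill, 52 mm across, 125 mm tall; bystander.
Not all that is in view belongs to the job. What is shaped like the jar_narrow but purple is not meant. Leave any green look-alike of the jar_wide alone.

How it is judged:
By the outcome, as a careful person would: the job done as asked, in the order asked, and still so for the second after the job is handed in, while the arm keeps its last pose, push and grip.
It also fails if it takes over 64 s, if anything falls off the work surface, if the arm or the gripper's body presses on something with over 40 N, if the wrist force passes 120 N, or if a joint passes its speed limit or range.

## Working session

There is one attempt and no reset: what is moved stays moved. The work goes in short steps, Python scripts to look and compute and a shell command to move; the robot and the scene stay as the last step left them, time stands still between calls to the robot, and variables do not carry over. Pictures are saved under pics/ and viewed, at most 10 in all, crops included, and the job is handed in when it is done.

```bash
mkdir -p pics
python3 - <<'E'
from plant import env,grab_frame,camera_model,spot_in
import cv2,numpy as np
ims=[]
for c in ["scene","top"]:
    p,d=grab_frame(c); np.savez(f"{c}.npz",p=p,d=d); cv2.imwrite(f"pics/{c}0.png",p[:,:,::-1])
    m=camera_model(c); print(c,m["mtx"].tolist(),(-m["R"].T@m["t"]).round(3))
    for t in ["sealer","jar_wide","jar_narrow","dial"]:
        for r in spot_in(c,t)[:5]:
            u,v=map(int,r["xy"]); z=d[v,u]
            X=m["R"].T@(z*np.linalg.inv(m["mtx"])@[u,v,1]-m["t"]); print(t,r["xy"],round(r["confidence"],2),X.round(3))
print(env.get_state())
E
```

```text
scene [[364.61556419574396, 0.0, 316.6847921919262], [0.0, 364.61556419574396, 206.73461085146167], [0.0, 0.0, 1.0]] [ 1.168 -0.079  0.952]
sealer [272.7, 221.5] 0.71 [ 0.6   -0.164  0.052]
sealer [391.3, 254.1] 0.39 [0.73  0.16  0.062]
jar_wide [441.6, 176.0] 0.78 [0.472 0.364 0.067]
jar_narrow [390.4, 214.3] 0.9 [0.612 0.175 0.079]
jar_narrow [386.2, 189.2] 0.68 [0.527 0.177 0.086]
dial [309.3, 201.8] 0.72 [ 0.521 -0.053  0.032]
dial [240.2, 214.9] 0.64 [ 0.585 -0.254  0.075]
top [[486.17680622201846, 0.0, 314.1334809977622], [0.0, 486.17680622201846, 201.1828405998932], [0.0, 0.0, 1.0]] [ 0.356 -0.034  1.236]
sealer [369.7, 212.8] 0.71 [ 0.576 -0.161  0.051]
sealer [280.6, 128.5] 0.58 [0.805 0.073 0.005]
jar_wide [147.8, 216.0] 0.92 [0.543 0.373 0.092]
jar_wide [149.2, 257.0] 0.73 [0.446 0.36  0.088]
jar_narrow [228.3, 233.4] 0.8 [0.508 0.177 0.092]
jar_narrow [232.7, 199.1] 0.62 [0.591 0.174 0.086]
dial [409.2, 214.4] 0.94 [ 0.568 -0.254  0.084]
dial [364.8, 137.2] 0.29 [ 0.749 -0.141  0.114]
{'clock': 0.5, 'qpos': array([65.97686346, 23.91786569, -0.5894013 , 92.45346586,  0.26963792,
       63.63832954, -3.0368683 ]), 'qd': array([ 0.01946771, -0.05005269, -0.03788771, -0.02351163,  0.03848219,
        0.07022537,  0.01506844]), 'effort': array([ 9.47701628e-04, -8.63662004e+01,  6.78251535e-01, -4.34966362e+01,
        1.92095374e-02,  2.52665246e-03,  9.94707889e-07]), 'eef_pos': array([ 0.23052182, -0.58090444,  0.24522442]), 'tool_rot': array([-1.79991860e+02,  3.06057737e-03,  2.16448239e+01]), 'ft_force': array([-0.21999224,  0.1718542 ,  0.32106066]), 'torque': array([0.0561355 , 0.00574837, 0.07156826]), 'grip_force': 0.0, 'gripper_width': 0.99987957394484}
```

View pics/top0.png

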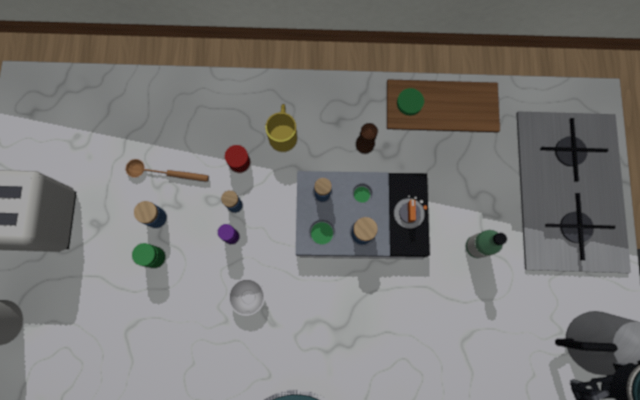

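View pics/scene0.png

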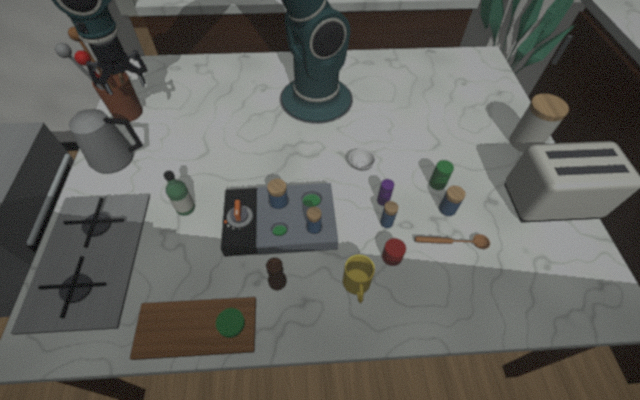

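The wide candidates in the top view are blue with a wood lid at (148,214) and green at (149,256). The blue one matches the description. The narrow candidates are blue with a wood lid at (231,201) and purple at (228,233), and again the blue one matches. The free wells with green discs are the wide one at (322,232) and the narrow one at (363,192). The dial is at (410,212). Next I'll measure and confirm with a crop.

```bash
cat > h.py <<'E'
import numpy as np,cv2
from plant import camera_model,grab_frame
def cloud(c,d):
    m=camera_model(c); v,u=np.mgrid[:400,:640]; r=np.stack([u,v,np.ones_like(u)],-1)@np.linalg.inv(m["mtx"]).T
    return (r*d[...,None]-m["t"])@m["R"]
def onplane(c,uv,z):
    m=camera_model(c); r=m["R"].T@np.linalg.inv(m["mtx"])@[uv[0],uv[1],1]; C=-m["R"].T@m["t"]; return C+r*(z-C[2])/r[2]
E
python3 - <<'E'
from h import *
I={}
for c in ["top","scene"]:
    f=np.load(c+".npz"); p,d=f["p"],f["d"]; I[c]=p; X=cloud(c,d); Z=X[...,2]
    roi=(X[...,0]>.3)&(X[...,0]<.9)&(abs(X[...,1])<.5)
    hsv=cv2.cvtColor(p,cv2.COLOR_RGB2HSV)
    def comp(name,mask,zp,mn=15):
        n,l,s,ce=cv2.connectedComponentsWithStats(mask.astype(np.uint8))
        for i in range(1,n):
            if s[i,4]>=mn:
                k=l==i; print(c,name,ce[i].round(1),s[i,4],"mean",X[k].mean(0).round(4),"plane",(onplane(c,ce[i],zp))[:2].round(4),"mid",((X[k].min(0)+X[k].max(0))/2).round(4)[:2])
    comp("lid90",roi&(abs(Z-.088)<.006)&(hsv[...,0]<30),.09)
    comp("lid122",roi&(abs(Z-.121)<.006)&(hsv[...,0]<30),.122)
    comp("green",roi&(abs(Z-.032)<.008)&(hsv[...,0]>45)&(hsv[...,0]<80)&(hsv[...,1]>100),.032)
    comp("dialtop",roi&(abs(Z-.098)<.008)&(hsv[...,1]>120)&(hsv[...,0]<15),.098,6)
    k=roi&(abs(Z-.05)<.005)&(X[...,1]<.1)&(X[...,0]<.75)
    k=cv2.morphologyEx(k.astype(np.uint8),cv2.MORPH_OPEN,np.ones((5,5)))
    n,l,s,ce=cv2.connectedComponentsWithStats(k); 
    for i in range(1,n):
        if s[i,4]>500: print(c,"block",s[i,4],X[l==i].mean(0),cv2.minAreaRect((X[l==i][:,:2]*1000).astype(np.float32)))
a=cv2.resize(I["top"][180:275,120:260],None,fx=4,fy=4,interpolation=2);b=cv2.resize(I["top"][160:265,290:435],None,fx=4,fy=4,interpolation=2)
W=600;o=np.zeros((380+420,W,3),np.uint8);o[:380,:560]=a;o[380:,:580]=b
o=cv2.resize(o,None,fx=.75,fy=.75);cv2.imwrite("pics/crop1.png",o[:,:,::-1])
E
```

```text
top lid90 [281.  127.2] 202 mean [0.7772 0.0632 0.0886] plane [0.7765 0.0631] mid [0.7807 0.0635]
top lid90 [366.5 139.7] 37 mean [ 0.7515 -0.1497  0.0871] plane [ 0.7505 -0.1495] mid [ 0.7547 -0.1525]
top lid90 [229.5 198.5] 207 mean [0.5918 0.1791 0.09  ] plane [0.5917 0.1791] mid [0.5917 0.1802]
top lid90 [145.2 212. ] 398 mean [0.5524 0.379  0.0899] plane [0.5523 0.3789] mid [0.553  0.3795]
top lid90 [409.2 209.9] 20 mean [ 0.5775 -0.2538  0.0882] plane [ 0.5772 -0.2534] mid [ 0.5793 -0.2538]
top lid122 [369.4 130.1] 123 mean [ 0.7653 -0.1535  0.1183] plane [ 0.764  -0.1531] mid [ 0.7652 -0.1528]
top lid122 [322.9 186.2] 232 mean [ 0.6216 -0.0447  0.1221] plane [ 0.6216 -0.0447] mid [ 0.6222 -0.0451]
top lid122 [365.5 228.7] 439 mean [ 0.5237 -0.1462  0.1218] plane [ 0.5236 -0.1461] mid [ 0.5241 -0.1464]
top green [409.8 103.3] 351 mean [ 0.8725 -0.2677  0.0368] plane [ 0.8745 -0.2686] mid [ 0.8725 -0.2688]
top green [361.4 194.1] 188 mean [ 0.6253 -0.1438  0.0329] plane [ 0.6255 -0.1439] mid [ 0.6259 -0.1441]
top green [321.5 232.8] 359 mean [ 0.5232 -0.0454  0.0328] plane [ 0.5
[... 1220 characters left out ...]
0.0451]
scene lid122 [273.2 263.4] 103 mean [ 0.7667 -0.154   0.1188] plane [ 0.7683 -0.1537] mid [ 0.7663 -0.1524]
scene green [311.6 199.7] 119 mean [ 0.5166 -0.0447  0.0332] plane [ 0.5158 -0.0446] mid [ 0.5181 -0.0449]
scene green [279.2 230.2] 85 mean [ 0.6204 -0.145   0.0335] plane [ 0.6195 -0.1451] mid [ 0.6187 -0.1455]
scene green [229.7 320.1] 393 mean [ 0.8767 -0.269   0.038 ] plane [ 0.8749 -0.2703] mid [ 0.8731 -0.2693]
scene dialtop [237.2 206.4] 63 mean [ 0.5738 -0.2585  0.0975] plane [ 0.5743 -0.2584] mid [ 0.5752 -0.2601]
scene block 5015 [ 0.58708548 -0.15172513  0.05053311] ((572.780029296875, -145.95420837402344), (213.2747344970703, 330.3115539550781), 1.0003340244293213)
```

View pics/crop1.png

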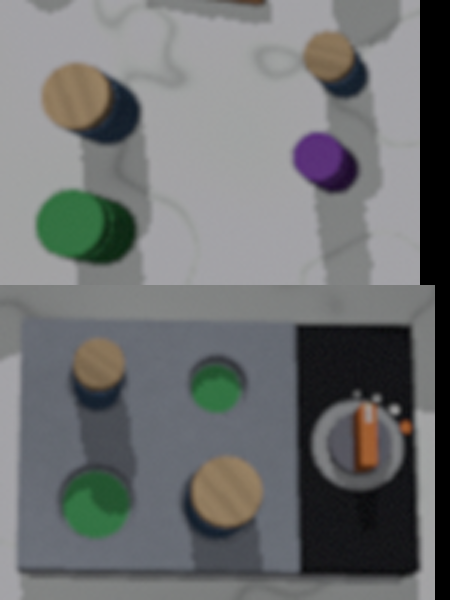

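Crop: the wood-lidded blue jars are at the upper left (wide) and upper right (narrow), each next to its green or purple look-alike. The free wells are wide at lower left and narrow at upper middle. First I turn to yaw 135, then travel to above the wide jar.

```bash
python3 -m inch '[[0,0,0,-0.15],[0,0,0,-0.15],[0,0,0,-0.15],[0,0,0,-0.15],[0,0,0,-0.15]]' 1 60
python3 -m inch '[[0,0,0,-0.15],[0,0,0,-0.15],[0,0,0,-0.15],[0,0,0,-0.15],[0,0,0,-0.15]]' 
python3 -m inch '[[0,0,0,-0.15],[0,0,0,-0.15],[0,0,0,-0.15],[0,0,0,-0.15],[0,0,0,-0.15]]'
python3 -m inch '[[0,0,0,-0.135],[0,0,0,-0.135],[0,0,0,0]]' 
python3 -m inch '[[0.217,0.436,0,0],[0.217,0.436,0,0],[0.217,0.436,0,0],[0.217,0.436,0,0],[0.217,0.436,0,0]]'
python3 -m inch '[[0.217,0.436,0,0],[0.217,0.436,0,0],[0.217,0.436,0,0],[0.217,0.436,0,0],[0.217,0.436,0,0]]'
```

```text
clock: 0.92
eef_pos: [0.2305, -0.5809, 0.2453]
tool_rot: [-180.0, -0.0, 55.7]
ft_force: [-0.1, 0.3, 0.1]
gripper_width: 0.999
grip_force: 0.0
clock: 1.33
eef_pos: [0.2305, -0.5809, 0.2453]
tool_rot: [-180.0, -0.0, 89.5]
ft_force: [-0.6, -0.7, 0.2]
gripper_width: 1.0
grip_force: 0.0
clock: 1.75
eef_pos: [0.2305, -0.5809, 0.2453]
tool_rot: [-180.0, -0.0, 123.2]
ft_force: [-0.4, -0.4, 0.2]
gripper_width: 0.998
grip_force: 0.0
clock: 2.0
eef_pos: [0.2304, -0.581, 0.2452]
tool_rot: [180.0, -0.0, 135.3]
ft_force: [0.5, 0.7, -0.4]
gripper_width: 0.998
grip_force: 0.0
clock: 2.42
eef_pos: [0.2925, -0.3944, 0.2453]
tool_rot: [-180.0, 0.0, 134.8]
ft_force: [1.6, -0.0, 1.0]
gripper_width: 1.003
grip_force: 0.0
clock: 2.83
eef_pos: [0.3543, -0.2096, 0.2455]
tool_rot: [-180.0, 0.0, 134.8]
ft_force: [1.6, -1.0, 1.0]
gripper_width: 0.999
grip_force: 0.0
```

```bash
python3 -m inch '[[0.217,0.436,0,0],[0.217,0.436,0,0],[0.217,0.436,0,0],[0.217,0.436,0,0],[0.217,0.436,0,0]]' >/dev/null
python3 -m inch '[[0.217,0.436,0,0],[0.217,0.436,0,0],[0.217,0.436,0,0],[0.217,0.436,0,0],[0.217,0.436,0,0]]' >/dev/null
python3 -m inch '[[0.217,0.436,0,0],[0.217,0.436,0,0],[0.217,0.436,0,0],[0.217,0.436,0,0],[0.217,0.436,0,0]]' >/dev/null
python3 -m inch '[[0.217,0.436,0,0],[0,0,0,0],[0,0,0,0]]'
python3 - <<'E'
from h import *
from plant import env
s=env.get_state(); print(s["qpos"].round(1)); 
p,d=grab_frame("wrist"); m=camera_model("wrist"); print(m["mtx"].round(1).tolist(),m["mount"].round(3).tolist())
cv2.imwrite("pics/w1.png",p[:,:,::-1])
E
```

```text
clock: 4.33
eef_pos: [0.5509, 0.3822, 0.2444]
tool_rot: [-180.0, -0.1, 135.0]
ft_force: [-0.0, 0.0, -0.7]
gripper_width: 1.001
grip_force: 0.0
[ -5.6  36.8 -48.8  84.1  28.2  72.  -12.5]
[[309.7, 0.0, 323.8], [0.0, 309.7, 195.5], [0.0, 0.0, 1.0]] [[-0.0, -0.957, -0.289, 0.073], [1.0, 0.0, -0.001, -0.0], [0.001, -0.289, 0.957, -0.129], [0.0, 0.0, 0.0, 1.0]]
```

View pics/w1.png

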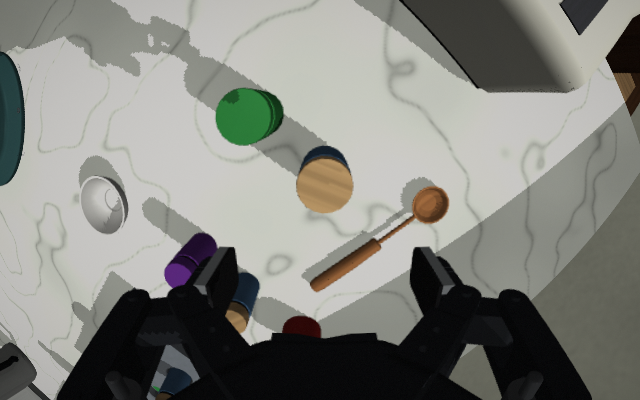

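The wrist view shows the wide blue lid at (325,186), which puts it at about (.553,.380), in agreement with the top view. Descending to grasp.

```bash
python3 -m inch '[[-0.042,0,0.4,0],[0,0,0.4,0],[0,0,0.4,0],[0,0,0.4,0],[0,0,0.4,0]]'
python3 -m inch '[[0,0,0.23,0],[0,0,0.23,0],[0,0,0,0],[0,0,0,0]]'
python3 -m inch '[[0,0,0,0],[0,0,0,0],[0,0,0,0],[0,0,0,0],[0,0,0,0]]' -1 60
python3 -m inch '[[0,0,0,0],[0,0,0,0],[0,0,0,0],[0,0,0,0],[0,0,0,0]]'
```

```text
clock: 4.8
eef_pos: [0.5548, 0.3754, 0.0843]
tool_rot: [180.0, 0.1, 134.8]
ft_force: [0.4, 0.3, -0.5]
gripper_width: 1.001
grip_force: 0.0
clock: 5.13
eef_pos: [0.5544, 0.3761, 0.0486]
tool_rot: [-179.9, 0.0, 134.9]
ft_force: [-0.2, 1.0, 0.8]
gripper_width: 0.998
grip_force: 0.0
clock: 5.55
eef_pos: [0.555, 0.3776, 0.0504]
tool_rot: [179.9, 0.1, 135.0]
ft_force: [-2.8, -4.4, 12.3]
gripper_width: 0.638
grip_force: 60.5
clock: 5.97
eef_pos: [0.555, 0.3776, 0.0504]
tool_rot: [179.9, 0.1, 135.0]
ft_force: [-2.2, -4.0, 13.0]
gripper_width: 0.64
grip_force: 60.5
```

```bash
python3 -m inch '[[0,0,-0.2,0],[0,0,-0.4,0],[0,0,-0.4,0],[0,0,-0.4,0],[0,0,-0.4,0]]'
python3 -m inch '[[0,0,-0.4,0],[0,0,0,0],[0,0,0,0],[0,0,0,0]]'
python3 - <<'E'
from h import *
p,d=grab_frame("wrist"); np.savez("w2.npz",p=p,d=d);cv2.imwrite("pics/w2.png",p[:,:,::-1])
E
```

```text
clock: 6.38
eef_pos: [0.5539, 0.3773, 0.1954]
tool_rot: [180.0, -0.0, 135.1]
ft_force: [0.8, 0.0, -2.7]
gripper_width: 0.636
grip_force: 63.3
clock: 6.72
eef_pos: [0.554, 0.3769, 0.2245]
tool_rot: [-180.0, 0.0, 135.0]
ft_force: [-0.2, -0.5, -3.2]
gripper_width: 0.639
grip_force: 63.5
```

View pics/w2.png

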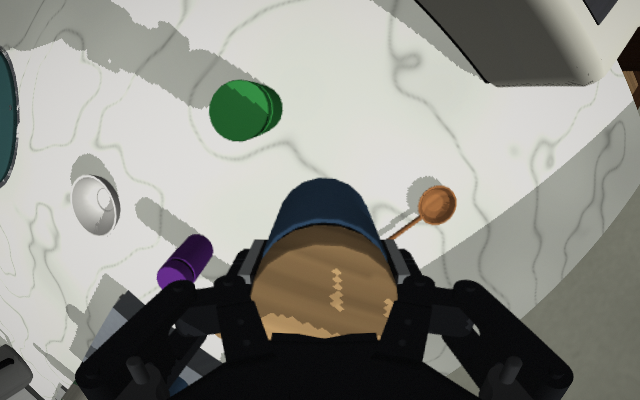

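The jar is held straight, with about a 1 mm offset along tool x. Moving over the free wide well.

```bash
python3 -m inch '[[-0.145,-0.168,0,0],[-0.289,-0.335,0,0],[-0.289,-0.335,0,0],[-0.289,-0.335,0,0],[-0.289,-0.335,0,0]]' >/dev/null
python3 -m inch '[[-0.289,-0.335,0,0],[-0.289,-0.335,0,0],[-0.289,-0.335,0,0],[-0.289,-0.335,0,0],[-0.289,-0.335,0,0]]' >/dev/null
python3 -m inch '[[-0.289,-0.335,0,0],[-0.289,-0.335,0,0],[-0.145,-0.168,0,0],[0,0,0,0],[0,0,0,0]]'
```

```text
clock: 8.02
eef_pos: [0.5227, -0.0474, 0.2236]
tool_rot: [-180.0, -0.1, 134.9]
ft_force: [1.0, 1.0, -4.2]
gripper_width: 0.638
grip_force: 63.6
```

```bash
python3 -m inch '[[0,0,0.36,0],[0,0,0.36,0],[0,0,0.36,0],[0,0,0.36,0],[0,0,0,0]]'
python3 -m inch '[[0,0,0,0],[0,0,0,0]]'
python3 - <<'E'
from h import *
for c in ["top","scene"]:
    p,d=grab_frame(c); X=cloud(c,d); hsv=cv2.cvtColor(p,cv2.COLOR_RGB2HSV)
    k=(hsv[...,0]>100)&(hsv[...,0]<125)&(hsv[...,1]>110)&(abs(X[...,0]-.522)<.04)&(abs(X[...,1]+.046)<.04)&(X[...,2]>.053)&(X[...,2]<.12)
    P=X[k]
    for lo in (.05,.07,.09):
        Q=P[(P[:,2]>lo)&(P[:,2]<lo+.02)]
        if len(Q)>8:
            A=np.c_[2*Q[:,:2],np.ones(len(Q))]
            from scipy.optimize import least_squares
            r=least_squares(lambda c:np.hypot(*(Q[:,:2]-c).T)-.028,[.522,-.046],loss='soft_l1',f_scale=.001)
            print(c,lo,len(Q),r.x.round(4))
    cv2.imwrite(f"pics/{c}3.png",cv2.resize(p[140:280,230:430] if c=="top" else p[140:280,200:400],None,fx=4,fy=4)[:,:,::-1])
E
```

```text
clock: 8.43
eef_pos: [0.5205, -0.045, 0.1046]
tool_rot: [-179.8, -0.4, 135.2]
ft_force: [-2.5, -0.2, -4.1]
gripper_width: 0.637
grip_force: 63.7
clock: 8.6
eef_pos: [0.524, -0.0454, 0.1106]
tool_rot: [179.9, 0.0, 135.1]
ft_force: [0.2, -0.5, -3.0]
gripper_width: 0.638
grip_force: 63.7
```

View pics/scene3.png

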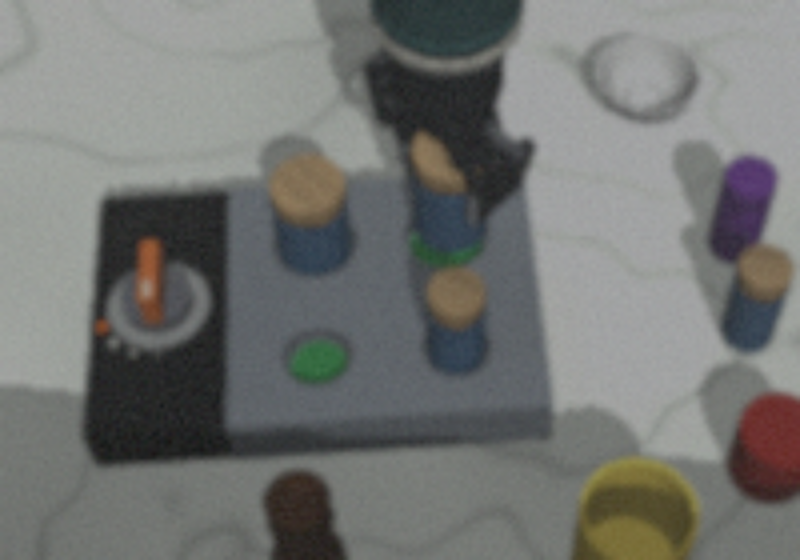

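The scene crop shows the jar hanging upright over the free wide well, with the green ring around its base. I'll correct slightly and lower slowly.

```bash
python3 -m inch '[[0,-0.025,0,0],[0,0,0.05,0],[0,0,0,0],[0,0,0,0]]'
python3 -m inch '[[0,0,0.06,0],[0,0,0.06,0],[0,0,0,0]]'
```

```text
clock: 9.03
eef_pos: [0.5219, -0.0479, 0.1053]
tool_rot: [-180.0, 0.0, 135.0]
ft_force: [0.6, 0.6, -2.7]
gripper_width: 0.639
grip_force: 63.7
clock: 9.28
eef_pos: [0.5218, -0.0478, 0.0948]
tool_rot: [-180.0, -0.0, 135.0]
ft_force: [1.9, -1.7, -4.9]
gripper_width: 0.637
grip_force: 63.8
```

```bash
python3 -m inch '[[0,0,0.06,0],[0,0,0.05,0],[0,0,0,0]]'
python3 -m inch '[[0,0,0.025,0],[0,0,0.02,0],[0,0,0,0],[0,0,0,0]]'
```

```text
clock: 9.53
eef_pos: [0.5219, -0.0478, 0.0861]
tool_rot: [-180.0, -0.0, 135.0]
ft_force: [2.7, -0.8, -4.7]
gripper_width: 0.635
grip_force: 63.8
clock: 9.87
eef_pos: [0.522, -0.0477, 0.0832]
tool_rot: [180.0, -0.0, 135.1]
ft_force: [1.4, -1.1, -4.7]
gripper_width: 0.637
grip_force: 63.8
```

```bash
python3 -m inch '[[0,0,0.015,0],[0,0,0.01,0],[0,0,0,0],[0,0,0,0]]'
python3 -m inch '[[0,0,0.01,0],[0,0,0,0],[0,0,0,0]]'
```

```text
clock: 10.2
eef_pos: [0.5222, -0.0478, 0.0824]
tool_rot: [-180.0, 0.1, 135.0]
ft_force: [-7.7, -2.5, 23.2]
gripper_width: 0.639
grip_force: 67.0
clock: 10.45
eef_pos: [0.5222, -0.0478, 0.0823]
tool_rot: [-179.9, 0.1, 135.0]
ft_force: [-14.7, -3.5, 42.4]
gripper_width: 0.641
grip_force: 68.9
```

```bash
python3 -m inch '[[0,0,-0.02,0],[0,0,0,0]]'
python3 -m inch '[[0,0,0,0],[0,0,0,0],[0,0,0,0],[0,0,0,0]]' 0.8
python3 -m inch '[[0,0,-0.2,0],[0,0,-0.4,0],[0,0,-0.4,0],[0,0,-0.4,0],[0,0,-0.3,0]]'
python3 -m inch '[[0,0,0,0],[0,0,0,0],[0,0,0,0]]' 0.3
python3 - <<'E'
from h import *
from plant import env
print(env.get_state()["qpos"].round(1))
p,d=grab_frame("wrist"); cv2.imwrite("pics/w4.png",p[:,:,::-1])
E
```

```text
clock: 10.62
eef_pos: [0.5221, -0.0478, 0.0825]
tool_rot: [180.0, 0.0, 135.0]
ft_force: [1.5, -1.2, -1.7]
gripper_width: 0.642
grip_force: 64.1
clock: 10.95
eef_pos: [0.5218, -0.0476, 0.0819]
tool_rot: [-180.0, -0.0, 135.1]
ft_force: [-0.2, -0.1, -0.3]
gripper_width: 0.895
grip_force: 0.0
clock: 11.37
eef_pos: [0.5222, -0.0473, 0.2204]
tool_rot: [180.0, 0.0, 135.1]
ft_force: [-0.2, 0.0, 0.0]
gripper_width: 0.901
grip_force: 0.0
clock: 11.62
eef_pos: [0.5216, -0.0479, 0.2175]
tool_rot: [-180.0, -0.0, 135.0]
ft_force: [0.4, 0.0, -1.3]
gripper_width: 0.648
grip_force: 0.0
[ 43.7  22.7 -51.4 107.2  20.4  59.9  29.1]
```

View pics/w4.png

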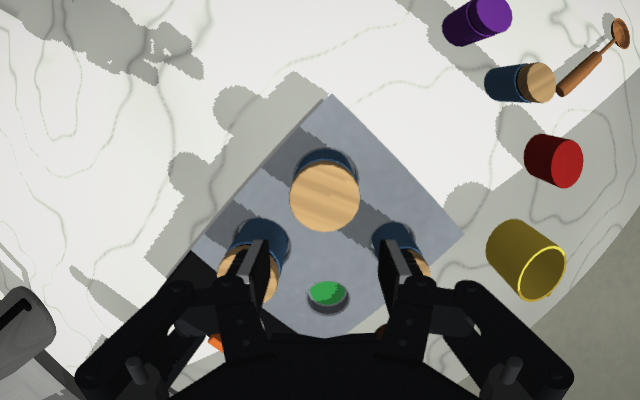

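The wide jar stands upright in its well (lid at (325,197)). The narrow jar is next.

```bash
python3 -m inch '[[0.198,0.375,0,0],[0.198,0.375,0,0],[0.198,0.375,0,0],[0.198,0.375,0,0],[0.198,0.375,0,0]]' 0.5 >/dev/null
python3 -m inch '[[0.198,0.375,0,0],[0.198,0.375,0,0],[0,0,0,0],[0,0,0,0],[0,0,0,0]]'
python3 - <<'E'
from h import *
from plant import env,spot_in
from scipy.spatial.transform import Rotation as Ro
s=env.get_state(); p,d=grab_frame("wrist"); np.savez("w5.npz",p=p,d=d); m=camera_model("wrist"); K=m["mtx"];M=m["mount"]
print(s["qpos"].round(1))
v,u=np.mgrid[:400,:640]; a=(u-K[0,2])/K[0,0]; b=(v-K[1,2])/K[1,1]; r=np.hypot(a,b)+1e-9
t=np.tan(r)/r; C=np.stack([a*t,b*t,np.ones_like(a)],-1)*d[...,None]
X=(C@M[:3,:3].T+M[:3,3])@Ro.from_euler("xyz",s["tool_rot"],degrees=True).as_matrix().T+s["eef_pos"]
print([(x["xy"],x["confidence"]) for x in spot_in("wrist","jar_narrow")])
hsv=cv2.cvtColor(p,cv2.COLOR_RGB2HSV)
k=(np.hypot(X[...,0]-.592,X[...,1]-.179)<.04)&(abs(X[...,2]-.09)<.006)&(hsv[...,0]<30)
print(k.sum(),X[k].mean(0).round(4),((X[k].min(0)+X[k].max(0))/2).round(4))
E
```

```text
clock: 12.5
eef_pos: [0.5914, 0.179, 0.2169]
tool_rot: [-179.9, -0.1, 135.1]
ft_force: [-1.4, -0.5, -0.7]
gripper_width: 0.75
grip_force: 0.0
[ 15.4  33.  -49.3  93.8  26.8  65.9   4.5]
[([261.1, 121.9], 0.74), ([328.2, 183.1], 0.6)]
1670 [0.5912 0.1803 0.0902] [0.5917 0.1796 0.0889]
```

```bash
python3 -m inch '[[0,0,0.3,0],[0,0,0.4,0],[0,0,0.4,0],[0,0,0.4,0],[0,0,0.3,0]]'
python3 -m inch '[[0,0,0.15,0],[0,0,0.12,0],[0,0,0,0],[0,0,0,0],[0,0,0,0]]'
```

```text
clock: 13.02
eef_pos: [0.5912, 0.1773, 0.0715]
tool_rot: [-179.9, -0.0, 134.9]
ft_force: [0.0, -0.5, -0.2]
gripper_width: 0.748
grip_force: 0.0
clock: 13.43
eef_pos: [0.5926, 0.1794, 0.0539]
tool_rot: [179.9, 0.1, 135.0]
ft_force: [0.3, 0.0, -0.6]
gripper_width: 0.747
grip_force: 0.0
```

```bash
python3 -m inch '[[0,0,0,0],[0,0,0,0],[0,0,0,0],[0,0,0,0],[0,0,0,0]]' -1 50
python3 -m inch '[[0,0,0,0],[0,0,0,0]]'
python3 -m inch '[[0,0,-0.2,0],[0,0,-0.4,0],[0,0,-0.4,0],[0,0,-0.4,0],[0,0,-0.4,0]]'
python3 -m inch '[[0,0,-0.3,0],[0,0,0,0],[0,0,0,0],[0,0,0,0]]'
```

```text
clock: 13.85
eef_pos: [0.5924, 0.1794, 0.0537]
tool_rot: [179.9, 0.1, 135.0]
ft_force: [-1.9, -1.0, 9.4]
gripper_width: 0.476
grip_force: 49.2
clock: 14.02
eef_pos: [0.5924, 0.1793, 0.0537]
tool_rot: [179.9, 0.1, 135.0]
ft_force: [-1.9, -1.5, 9.5]
gripper_width: 0.479
grip_force: 49.2
clock: 14.43
eef_pos: [0.5915, 0.1794, 0.1993]
tool_rot: [180.0, 0.0, 135.1]
ft_force: [-0.3, -0.2, -2.0]
gripper_width: 0.477
grip_force: 51.1
clock: 14.77
eef_pos: [0.5916, 0.179, 0.2206]
tool_rot: [-180.0, 0.0, 135.0]
ft_force: [0.3, 0.7, -2.4]
gripper_width: 0.481
grip_force: 51.2
```

```bash
python3 -m inch '[[-0.175,-0.144,0,0],[-0.35,-0.287,0,0],[-0.35,-0.287,0,0],[-0.35,-0.287,0,0],[-0.35,-0.287,0,0]]' >/dev/null
python3 -m inch '[[-0.35,-0.287,0,0],[-0.35,-0.287,0,0],[-0.35,-0.287,0,0],[-0.35,-0.287,0,0],[-0.175,-0.144,0,0]]' >/dev/null
python3 -m inch '[[0,0,0,0],[0,0,0,0],[0,0,0,0]]'
python3 -m inch '[[0,0,0.2,0],[0,0,0.3,0],[0,0,0.3,0],[0,0,0.3,0],[0,0,0.2,0]]'
python3 -m inch '[[0,0,0.05,0],[0,0,0,0],[0,0,0,0],[0,0,0,0]]'
```

```text
clock: 15.85
eef_pos: [0.6238, -0.144, 0.2198]
tool_rot: [-180.0, -0.1, 135.1]
ft_force: [-0.3, 0.8, -1.8]
gripper_width: 0.473
grip_force: 51.2
clock: 16.27
eef_pos: [0.6233, -0.1435, 0.1142]
tool_rot: [-180.0, -0.1, 135.2]
ft_force: [0.1, -0.9, -1.8]
gripper_width: 0.472
grip_force: 51.2
clock: 16.6
eef_pos: [0.6249, -0.1449, 0.1139]
tool_rot: [179.9, 0.1, 135.1]
ft_force: [-0.1, 0.5, -2.0]
gripper_width: 0.477
grip_force: 51.1
```

```bash
python3 -m inch '[[0.003,-0.018,0.06,0],[0,0,0.04,0],[0,0,0,0],[0,0,0,0]]'
python3 -m inch '[[0,0,0.05,0],[0,0,0.04,0],[0,0,0,0]]'
```

```text
clock: 16.93
eef_pos: [0.6228, -0.1461, 0.1044]
tool_rot: [-180.0, -0.0, 135.0]
ft_force: [0.1, -0.5, -1.6]
gripper_width: 0.476
grip_force: 51.1
clock: 17.18
eef_pos: [0.6226, -0.146, 0.0965]
tool_rot: [-180.0, -0.0, 135.0]
ft_force: [-0.6, -1.0, -1.3]
gripper_width: 0.478
grip_force: 51.1
```

In the well (below the rim height of .1037) with no contact. Continuing down.

```bash
python3 -m inch '[[0,0,0.06,0],[0,0,0.04,0],[0,0,0,0],[0,0,0,0]]'
python3 -m inch '[[0,0,0.02,0],[0,0,0.01,0],[0,0,0,0],[0,0,0,0]]'
```

```text
clock: 17.52
eef_pos: [0.6228, -0.1459, 0.089]
tool_rot: [-180.0, -0.0, 135.1]
ft_force: [-0.2, -0.1, -0.8]
gripper_width: 0.472
grip_force: 51.1
clock: 17.85
eef_pos: [0.6229, -0.1459, 0.0869]
tool_rot: [180.0, -0.0, 135.0]
ft_force: [1.2, 0.9, -1.7]
gripper_width: 0.48
grip_force: 51.1
```

```bash
python3 -m inch '[[0,0,0.015,0],[0,0,0,0],[0,0,0,0]]'
python3 -m inch '[[0,0,0.01,0],[0,0,0,0],[0,0,0,0]]'
```

```text
clock: 18.1
eef_pos: [0.6231, -0.146, 0.0858]
tool_rot: [180.0, 0.0, 135.0]
ft_force: [-1.2, 0.1, 0.6]
gripper_width: 0.478
grip_force: 51.2
clock: 18.35
eef_pos: [0.6232, -0.146, 0.0857]
tool_rot: [180.0, 0.0, 135.0]
ft_force: [-4.2, 1.1, 11.2]
gripper_width: 0.474
grip_force: 52.1
```

```bash
python3 -m inch '[[0,0,-0.008,0],[0,0,0,0]]'
python3 -m inch '[[0,0,0,0],[0,0,0,0],[0,0,0,0],[0,0,0,0]]' 0.6
python3 -m inch '[[0,0,-0.2,0],[0,0,-0.4,0],[0,0,-0.4,0],[0,0,-0.4,0],[0,0,0,-0.15]]'
python3 -m inch '[[0,0,0,-0.15],[0,0,0,-0.15],[0,0,0,-0.15],[0,0,0,-0.15],[0,0,0,-0.15]]'
python3 -m inch '[[0,0,0,-0.08],[0,0,0,0],[0,0,0,0]]'
python3 - <<'E'
from h import *
from plant import env
from scipy.spatial.transform import Rotation as Ro
s=env.get_state(); p,d=grab_frame("wrist"); m=camera_model("wrist"); K=m["mtx"];M=m["mount"]
print(s["qpos"].round(1))
v,u=np.mgrid[:400,:640]; a=(u-K[0,2])/K[0,0]; b=(v-K[1,2])/K[1,1]; r=np.hypot(a,b)+1e-9
t=np.tan(r)/r; C=np.stack([a*t,b*t,np.ones_like(a)],-1)*d[...,None]
X=(C@M[:3,:3].T+M[:3,3])@Ro.from_euler("xyz",s["tool_rot"],degrees=True).as_matrix().T+s["eef_pos"]
hsv=cv2.cvtColor(p,cv2.COLOR_RGB2HSV)
for n,k in {"bar":(np.hypot(X[...,0]-.575,X[...,1]+.26)<.04)&(abs(X[...,2]-.097)<.006),"nl":(np.hypot(X[...,0]-.623,X[...,1]+.145)<.04)&(abs(X[...,2]-.12)<.008),"wl":(np.hypot(X[...,0]-.522,X[...,1]+.046)<.04)&(abs(X[...,2]-.12)<.008)}.items():
    if k.sum()>5: print(n,k.sum(),X[k].mean(0).round(4),cv2.minAreaRect((X[k][:,:2]*1000).astype(np.float32)))
cv2.imwrite("pics/w6.png",p[:,:,::-1])
E
```

```text
clock: 18.52
eef_pos: [0.623, -0.146, 0.0857]
tool_rot: [180.0, 0.0, 135.0]
ft_force: [-0.6, 0.1, 6.1]
gripper_width: 0.476
grip_force: 51.6
clock: 18.85
eef_pos: [0.6229, -0.146, 0.0853]
tool_rot: [-180.0, -0.0, 135.0]
ft_force: [0.4, 0.9, 0.5]
gripper_width: 0.799
grip_force: 0.0
clock: 19.27
eef_pos: [0.6253, -0.1455, 0.2051]
tool_rot: [179.8, 0.4, 141.7]
ft_force: [0.3, 0.2, 0.7]
gripper_width: 0.799
grip_force: 0.0
clock: 19.68
eef_pos: [0.623, -0.146, 0.1988]
tool_rot: [-180.0, 0.0, 175.9]
ft_force: [-0.2, -0.4, 0.5]
gripper_width: 0.795
grip_force: 0.0
clock: 19.93
eef_pos: [0.623, -0.146, 0.1983]
tool_rot: [180.0, 0.0, 179.0]
ft_force: [-0.2, -0.5, 0.2]
gripper_width: 0.801
grip_force: 0.0
[ 47.9  39.4 -55.8  91.4  34.5  67.9  73.8]
bar 1093 [ 0.5755 -0.2595  0.0975] ((575.9425659179688, -260.8147888183594), (50.70573043823242, 14.745050430297852), 0.6463140845298767)
nl 2550 [ 0.6206 -0.1459  0.1219] ((622.00048828125, -145.9327392578125), (40.158103942871094, 40.30968475341797), 41.74738311767578)
wl 4220 [ 0.5201 -0.0491  0.122 ] ((519.4194946289062, -46.79811477661133), (54.208702087402344, 54.473541259765625), 66.02751159667969)
```

View pics/w6.png

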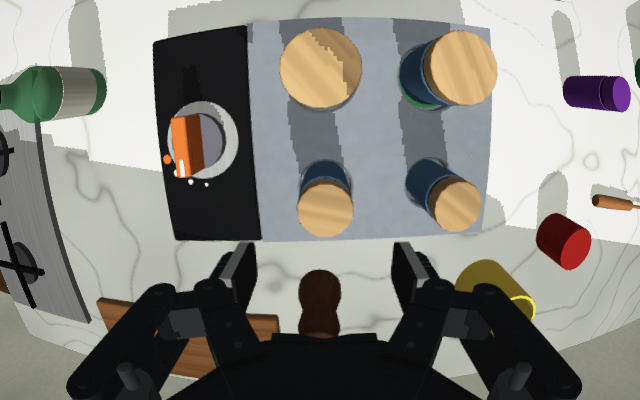

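The wrist view shows both jars upright in their wells. Their lids are at (325,210) and (462,68) on the image, and both tops measure .122 m, so they are fully home. The dial bar is centred at (.576,-.261).

```bash
python3 -m inch '[[0.14,-0.362,0,0],[0.14,-0.362,0,0],[0.14,-0.362,0,0],[0.14,-0.362,0,0],[0,0,0,-0.04]]' 0.2
python3 -m inch '[[0,0,0.3,0],[0,0,0.3,0],[0,0,0.3,0],[0,0,0.15,0],[0,0,0,0]]'
python3 -m inch '[[0,0,0.1,0],[0,0,0,0],[0,0,0,0],[0,0,0,0]]'
```

```text
clock: 20.4
eef_pos: [0.574, -0.268, 0.1973]
tool_rot: [-179.9, -0.1, -179.7]
ft_force: [-0.6, -1.8, 0.1]
gripper_width: 0.598
grip_force: 0.0
clock: 20.82
eef_pos: [0.5754, -0.2608, 0.1115]
tool_rot: [179.9, -0.2, -179.1]
ft_force: [0.7, -0.1, 0.3]
gripper_width: 0.6
grip_force: 0.0
clock: 21.15
eef_pos: [0.5769, -0.2612, 0.1065]
tool_rot: [-180.0, 0.1, -179.1]
ft_force: [-0.5, 0.5, 0.4]
gripper_width: 0.6
grip_force: 0.0
```

```bash
python3 -m inch '[[0.01,0,0.13,0],[0,0,0.12,0],[0,0,0,0],[0,0,0,0]]'
python3 -m inch '[[0,0,0,0],[0,0,0,0],[0,0,0,0],[0,0,0,0],[0,0,0,0]]' -1 60
python3 -m inch '[[0,0,0,0],[0,0,0,0],[0,0,0,0]]'
```

```text
clock: 21.48
eef_pos: [0.5752, -0.261, 0.0847]
tool_rot: [180.0, -0.1, -179.1]
ft_force: [0.6, 0.5, 0.0]
gripper_width: 0.601
grip_force: 0.0
clock: 21.9
eef_pos: [0.5758, -0.2608, 0.086]
tool_rot: [180.0, 0.0, -179.0]
ft_force: [-2.2, 2.9, 5.6]
gripper_width: 0.15
grip_force: 60.2
clock: 22.15
eef_pos: [0.5758, -0.2608, 0.0859]
tool_rot: [180.0, 0.0, -179.0]
ft_force: [-2.1, 2.0, 6.4]
gripper_width: 0.15
grip_force: 60.2
```

Now gripped; width .15 matches the 14 mm bar. Turning clockwise in small rows, most of the way first.

```bash
python3 -m inch '[[0,0,0,0.1],[0,0,0,0.1],[0,0,0,0.1],[0,0,0,0.1],[0,0,0,0.1]]' - 80
python3 -m inch '[[0,0,0,0.1],[0,0,0,0.1],[0,0,0,0.1],[0,0,0,0.1],[0,0,0,0.1]]'
python3 -m inch '[[0,0,0,0.1],[0,0,0,0.1],[0,0,0,0.1],[0,0,0,0.1],[0,0,0,0]]'
python3 -c "
from plant import env;s=env.get_state();print(s['qpos'].round(1),s['torque'].round(2))"
```

```text
clock: 22.57
eef_pos: [0.5758, -0.2607, 0.086]
tool_rot: [180.0, 0.0, 158.3]
ft_force: [-2.8, 4.4, 7.4]
gripper_width: 0.145
grip_force: 81.7
clock: 22.98
eef_pos: [0.5759, -0.2605, 0.086]
tool_rot: [180.0, -0.0, 135.8]
ft_force: [-1.8, 4.8, 6.9]
gripper_width: 0.145
grip_force: 81.7
clock: 23.4
eef_pos: [0.5759, -0.2605, 0.086]
tool_rot: [180.0, 0.0, 117.7]
ft_force: [-1.9, 4.8, 6.1]
gripper_width: 0.146
grip_force: 81.5
[ 48.4  40.6 -37.6  97.   29.9  52.8  26.6] [1.   0.43 0.09]
```

```bash
python3 -m inch '[[0,0,0,0.07],[0,0,0,0.07],[0,0,0,0],[0,0,0,0],[0,0,0,0]]'
python3 - <<'E'
from h import *
from plant import env
print(env.get_state()['torque'].round(2))
o=[]
for c,(a,b,e,f) in {"top":(150,270,285,445),"scene":(150,270,210,370)}.items():
    p,d=grab_frame(c); o.append(cv2.resize(p[a:b,e:f],None,fx=2.5*2,fy=2.5*2,interpolation=2)[:,:,::-1])
o=cv2.resize(np.vstack(o),None,fx=.5,fy=.5); cv2.imwrite("pics/fin.png",o); print(o.shape)
E
```

```text
clock: 23.82
eef_pos: [0.576, -0.2604, 0.086]
tool_rot: [180.0, -0.0, 111.8]
ft_force: [-1.6, 5.0, 7.9]
gripper_width: 0.148
grip_force: 81.6
[1.08 0.46 0.15]
(600, 400, 3)
```

View pics/fin.png

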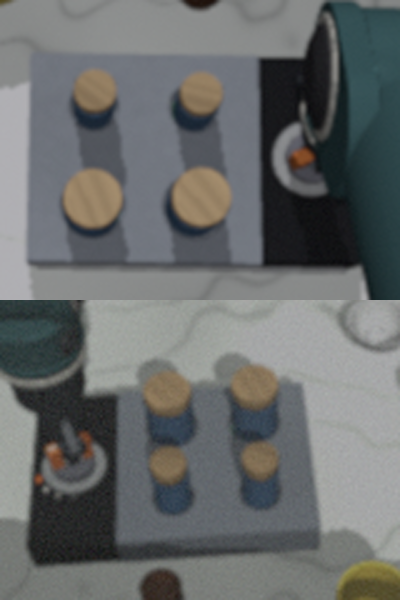

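```bash
python3 -m inch '[[0,0,0,0.03],[0,0,0,0],[0,0,0,0],[0,0,0,0],[0,0,0,0]]'
python3 -m inch '[[0,0,0,0],[0,0,0,0],[0,0,0,0],[0,0,0,0],[0,0,0,0]]'
python3 - <<'E'
from plant import env,grab_frame,camera_model
from h import *
from scipy.spatial.transform import Rotation as Ro
s=env.get_state(); print(s["torque"].round(2))
p,d=grab_frame("wrist"); m=camera_model("wrist"); K=m["mtx"];M=m["mount"]
v,u=np.mgrid[:400,:640]; a=(u-K[0,2])/K[0,0]; b=(v-K[1,2])/K[1,1]; r=np.hypot(a,b)+1e-9
t=np.tan(r)/r; C=np.stack([a*t,b*t,np.ones_like(a)],-1)*d[...,None]
X=(C@M[:3,:3].T+M[:3,3])@Ro.from_euler("xyz",s["tool_rot"],degrees=True).as_matrix().T+s["eef_pos"]
k=(np.hypot(X[...,0]-.576,X[...,1]+.261)<.035)&(abs(X[...,2]-.0975)<.003)&(p[...,0].astype(int)>p[...,2]+60)
print(k.sum()); 
if k.sum()>10: print(cv2.minAreaRect((X[k][:,:2]*1000).astype(np.float32)), X[k].mean(0))
E
```

```text
clock: 24.33
eef_pos: [0.576, -0.2604, 0.086]
tool_rot: [180.0, -0.0, 110.5]
ft_force: [-1.1, 4.7, 7.9]
gripper_width: 0.145
grip_force: 81.8
clock: 24.75
eef_pos: [0.576, -0.2604, 0.086]
tool_rot: [180.0, -0.0, 110.5]
ft_force: [-2.0, 4.9, 8.3]
gripper_width: 0.146
grip_force: 81.8
[1.13 0.46 0.13]
2810
((575.8435668945312, -260.904296875), (13.618244171142578, 50.64289093017578), 20.474340438842773) [ 0.57456555 -0.25759723  0.09820676]
```

The wrist depth puts the bar at 110.5°, about 1.22 rad from rest, which is at the third notch and held steady. Handing in.

```bash
python3 -c "
from plant import hand_in;print(hand_in())"
```

```text
the job is handed in; nothing more can be done
None
```

Job handed in (no verdict returned): both blue jars are fully home and upright in their matching wells, and the fingers are holding the dial at about 1.22 rad, on its third notch (orange dot).

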